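# Line up the quarter-turn fastener and hold the wheel's access panel shut

### The arm

A 6-joint arm with a two-finger parallel gripper is mounted at the origin on the work surface. World frame = base frame: x ahead of the robot, y to its left, z up, the work surface at z = 0. Lengths are in m, angles in rad, forces in N, time in s.
With the tool pointing down it reaches from about 0.35 to 0.975 m from the base axis. Payload 4.9 kg.
Tool frame: the origin (TCP) lies at the very end of the fingers, on their centre line; the grasp point (between the pads) lies ctrl.grip_point_offset behind it (ctrl.grip_point_offset is the distance from the TCP to the grasp point, in m); z points along the fingers, y is the line along which they close (so a half turn about z gives the same grasp; the last joint's range is limited). The gripper opens to 85 mm and grips with 20 to 120 N. Pads are 22 mm wide; open, the fingers measure 114 mm over their backs; the gripper's body (76 mm by 85 mm) begins 54 mm behind the grasp point. The pads swing forward as they close: fully open they stand 13 mm farther back than shut.
Start: joints at [1.058, 0.053, 1.613, -0, 1.476, -0.119], TCP at [0.24, 0.577, 0.231] pointing down, gripper open.
Joint ranges: [-3.01, 3.01], [-1.01, 2.22], [0.06, 2.58], [-1.02, 4.17], [0.09, 2.62], [-3.14, 3.14]. Speed limits (rad/s): [2.57, 2.57, 3.14, 3.14, 3.14, 3.14].

### API

Orientations are given as a rotation vector (axis times angle).
In Python, from station import ctrl gives the robot as it stands. The module is installed in compiled form; this text tells all that it offers.
- The arm moves only by the tool drive_tool, never from a script. Its argument "steps" is a list of rows, each an object with "translation": the shift along the tool's x, y, z normalised to -1 to 1, where 1 is 4 cm, a list of three; "angular": the turn, a rotation vector about the tool's x, y, z normalised to -1 to 1, where 1 is 8 degrees, a list of three; "gripper": the opening, from 0 (shut) to 1 (fully open). In form: [{"translation": [dx, dy, dz], "angular": [wx, wy, wz], "gripper": gripper}, ...]. A call has 1 to 8 rows; each row shifts and turns the commanded pose from where the row before left it, along the tool's axes as they then stand; what a row does not reach is not made up. A row lasts 1/8 s, in which the tool goes at most 62.5 mm and 10.7 degrees, less where a joint would pass 70% of its speed; a pose out of reach is approached as far as the arm can. A call with a number of a shift or a turn outside -1 to 1 is refused whole. A call with a gripper value outside its range is refused whole. The fingers move at their own pace and stop on an object; "force" is the grip in N (left out, the last holds). Time passes only in rows, so rows that do not move let the fingers close. It gives the time, the measured TCP pose, the force, the opening and the grip force at its end, in the units of the state.
- ctrl.get_obs(): the state, without advancing time (a new reading comes with each control period).
- ctrl.get_image(name): name is "side" or "top" or "wrist"; returns a dict with "color" (384x512x3 uint8, red, green, blue), "depth" (384x512 float32, m along the optical axis (not along the pixel's ray), 0 where there is no reading), "fx", "fy", "cx", "cy" (pixels), "k1" (the pictures are not rectified: a ray, as slopes to the right and down, at radius r is drawn at 1 + k1 r^2 times it, then the intrinsics apply), "R" (3x3) and "t" (3): a world point X has camera coordinates R X + t. Camera axes: x right, y down, z forward; pixel columns grow to the right and rows downward; lengths in m; the calibration is good to about 2 mm. A picture is of the moment at which its call begins.
- ctrl.finish_job(): hands the job in; it is judged then, once.
The state is a dict: "t": time; "q": joint angles; "dq": joint speeds; "effort": joint torques, N m; "tool_pos": TCP position; "tool_rot": TCP orientation; "contact_force": force on the tool from outside, world axes, zero at the start; "wrist_torque": the same for the moment, N m; "opening": finger opening in m; "grip_force": force on a finger pad.
Only numpy, scipy, OpenCV 4.12 (cv2) and the standard library are available. Lean on these libraries where they do the work, as an engineer would, in place of code of your own. Each camera call takes 0.05 s, during which the arm holds its last target. There are 200 camera calls.

### The job

On the potter's wheel, turn the red quarter-turn fastener until the white slot line on its wing lines up with the two white marks on the blue access panel (either way round), then press the panel down flush against its aluminium frame and keep it pressed: finish while still holding it down, because it springs back up when let go. Do not disturb the bowl on the wheel head, the mug or the rolling pin.

Things in the scene. Friction and masses are not known exactly. Their poses are not given: they have to be found in the camera images.
- wheel_unit: grey table-top potter's wheel, fixed: housing x -140 to 140, y -100 to 300, 110 mm high; aluminium wheel head (disc 184 mm across, top at z = 144 mm) centred at y = 195. Origin on the table under the centre of the access panel at its -y end; z up. An aluminium frame 18 mm wide, top at z = 124 mm, surrounds the panel.
- panel: blue panel 160 (x) x 130 (y) x 6 mm. Origin: centre of its top face, axes as wheel_unit's. Moves only up and down on springs: at rest its top is at z = 134 mm, 10 mm proud of the frame; flush (124 mm) it meets a firm stop. Springs push up 5 N at rest, 12 N flush, and lift it when let go. It sinks only 3 mm while the fastener is over 8 degrees out of line (a hidden cross pin blocks it).
- panel_pad (a point): centre of the top of the black rubber push pad on the panel (disc 36 mm across, 3 mm thick), 50 mm from the panel's centre along its +x. Moves with the panel; its x axis is the panel's x axis, along which the white marks lie. A good place to press with shut fingers; anywhere on the panel will do.
- fastener (a joint): fastener angle in rad, anticlockwise from above, from the panel's x axis to the wing's length. Lined up with the marks at 0 and again at 3.14 (either will do), no click there; stops at -0.5 and 3.64; friction 0.06 N m, stays where left. Starts 0.6 to 1.57 rad out of line.
- fastener_grip (a point): grip point on the fastener's axis, 24 mm above the panel's top, 32 mm from the panel's centre along -x. Red upright wing 48 mm long (its x axis), 12 mm thick (its y), 3 to 27 mm above the panel, on a 27 mm steel washer; white slot line along its top. Two white marks 14 x 6 mm on the panel either side of it, along the panel's x. Pinch the wing across its thickness from above.
- bowl: brown bowl, 110 mm across and 50 mm high, standing loose on the wheel head. Origin at the centre of its underside. To be left alone.
- mug: yellow mug, 80 mm across and 95 mm high, handle on its +y side, standing loose on the table beyond the panel end of the wheel. Origin at the centre of its underside. To be left alone.
- roller: wooden rolling pin, 300 mm long with its handles and 48 mm thick, lying loose along its y axis on the table on the far side of the wheel. Origin under its middle. To be left alone.

How it is judged:
By the outcome, as a careful person would: the job done as asked, in the order asked, and still so for the second after the job is handed in, while the arm keeps its last pose, push and grip.
It also fails if it takes over 34 s, if anything falls off the work surface, if the arm or the gripper's body presses on something with over 40 N, if the wrist force passes 120 N, or if a joint passes its speed limit or range.

## Working session

There is one attempt and no reset: what is moved stays moved. The work goes in short steps, Python scripts to look and compute and a tool call to move; the robot and the scene stay as the last step left them, time stands still between calls to the robot, and variables do not carry over. Pictures are saved under pics/ and viewed, at most 10 in all, crops included, and the job is handed in when it is done.

Besides the shell and the picture viewer there is one more tool, called by a JSON object that holds its "fn" and its "kwargs". drive_tool: Moves the arm, as the interface text tells. Its arguments: {"type":"object","properties":{"steps":{"type":"array"},"force":{"type":"number"}},"required":["steps"]}

```bash
mkdir -p pics; cat > h.py <<'E'
import numpy as np, cv2
from station import ctrl
from scipy.spatial.transform import Rotation as Ro
def cloud(im):
    h,w=im["depth"].shape
    v,u=np.mgrid[:h,:w]
    K=np.array([[im["fx"],0,im["cx"]],[0,im["fy"],im["cy"]],[0,0,1.]])
    p=cv2.undistortPoints(np.stack([u,v],-1).reshape(-1,1,2).astype(float),K,np.array([im["k1"],0,0,0.])).reshape(h,w,2)
    d=im["depth"].astype(float)
    c=np.dstack([p[...,0]*d,p[...,1]*d,d])
    return (c-np.array(im["t"]))@np.array(im["R"])
def save(im,n): cv2.imwrite(f"pics/{n}.png",im["color"][...,::-1])
def obs():
    o=ctrl.get_obs(); print({k:np.round(o[k],3).tolist() for k in("t","q","tool_pos","tool_rot","contact_force","opening","grip_force")}); return o
E
python3 - <<'E'
from h import *
o=obs(); print(Ro.from_rotvec(o["tool_rot"]).as_matrix().round(3), ctrl.grip_point_offset)
for n in("top","wrist"):
    im=ctrl.get_image(n); save(im,n+"0"); np.savez(n+"0.npz",P=cloud(im),c=im["color"],d=im["depth"])
a=cv2.imread("pics/top0.png")
E
```

```text
{'t': 0.0, 'q': [1.058, 0.053, 1.614, -0.0, 1.476, -0.119], 'tool_pos': [0.24, 0.577, 0.23], 'tool_rot': [-0.615, -3.08, 0.003], 'contact_force': [0.838, 0.344, 0.418], 'opening': 0.085, 'grip_force': 0.0}
[[-0.923  0.384 -0.001]
 [ 0.384  0.923 -0.002]
 [ 0.    -0.002 -1.   ]] 0.0187
```

View pics/top0.png

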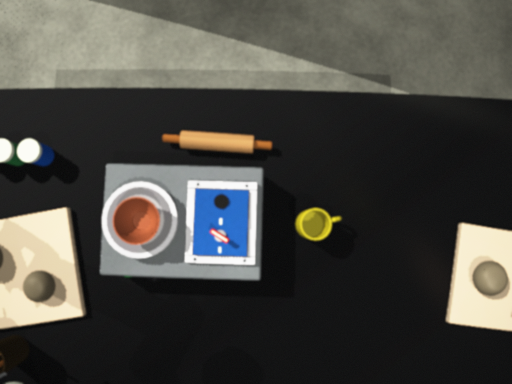

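View pics/wrist0.png

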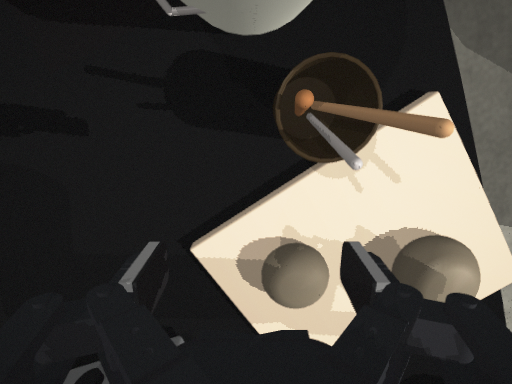

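The top view shows the wheel with the blue panel at about (221,222), black pad at (221,201), red wing at about (221,237) tilted down-right, marks at (221,221) and (220,250), and the mug at (314,224). The wrist view shows none of these yet. Next I'll measure positions in the world frame.

```bash
python3 - <<'E'
from h import *
z=np.load("top0.npz"); P=z["P"]; c=z["c"]
hsv=cv2.cvtColor(c,cv2.COLOR_RGB2HSV); H,S,V=[hsv[...,i].astype(int) for i in range(3)]
roi=np.zeros(H.shape,bool); roi[175:272,180:265]=1
blue=roi&(abs(H-112)<15)&(S>150)&(V>80)
uv=np.argwhere(blue)[:,::-1].astype(np.float32)
r=cv2.minAreaRect(uv); b=cv2.boxPoints(r); print("bluerect",r)
p=P[blue]; print("panel z",np.median(p[:,2]))
r2=cv2.minAreaRect((p[:,:2]*1000).astype(np.float32)); print("panel world mm",r2, cv2.boxPoints(r2))
red=roi&((H<10)|(H>170))&(S>120)&(V>80)
q=P[red]; print("red n",len(q),q.mean(0),q[:,2].max()); 
q=q[q[:,2]>np.median(p[:,2])+.012]; m=q.mean(0); w,v=np.linalg.eigh(np.cov(q[:,:2].T)); print("red top",m,v[:,1],np.degrees(np.arctan2(v[1,1],v[0,1])))
print("pad",P[199:204,219:224].reshape(-1,3).mean(0))
for u,vv in((221,221),(220,250),(314,224),(190,184),(254,185),(188,262),(252,264)): print(u,vv,P[vv,u].round(4))
a=cv2.resize(c[170:275,175:270],None,fx=6,fy=5.7,interpolation=cv2.INTER_CUBIC)[...,::-1]; cv2.imwrite("pics/crop0.png",a[:600])
E
```

```text
bluerect ((220.51007080078125, 222.16697692871094), (52.76365661621094, 65.0004653930664), 1.7357045412063599)
panel z 0.13496144500022916
panel world mm ((568.3573608398438, 69.05860900878906), (137.69200134277344, 156.48904418945312), 89.1793212890625) [[489.13477      1.3403702 ]
 [645.6078      -0.90102386]
 [647.57996    136.77686   ]
 [491.10693    139.01825   ]]
red n 24 [0.53817153 0.07212754 0.15866413] 0.16379051809887946
red top [0.53955068 0.07165193 0.16191582] [0.53143803 0.84709717] 57.89733138285084
pad [0.61886622 0.07423679 0.13815531]
221 221 [0.5709 0.0734 0.1343]
220 250 [0.5013 0.0743 0.1325]
314 224 [ 0.5681 -0.1731  0.0045]
190 184 [0.6606 0.1533 0.1205]
254 185 [ 0.6608 -0.0047  0.1222]
188 262 [0.4702 0.1521 0.1228]
252 264 [ 0.467  -0.0032  0.1107]
```

View pics/crop0.png

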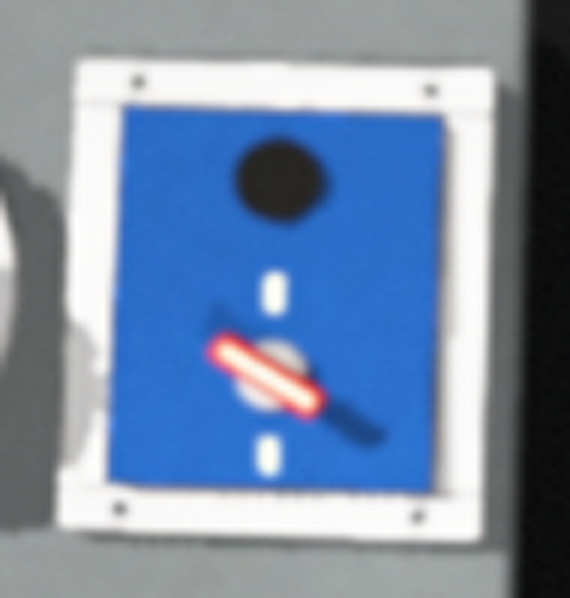

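The wing is about 58° anticlockwise in the world frame, at about (0.539, 0.072). The panel x axis is within about 1° of world x, and the pad is at (0.619, 0.074). I need to turn the wing about 59° clockwise, so I'm moving over now.

{"fn": "drive_tool", "kwargs": {"steps": [{"translation":[0,0,-1],"angular":[0,0,0],"gripper":1},{"translation":[-0.8,-0.6,0],"angular":[0,0,0],"gripper":1},{"translation":[-0.8,-0.6,0],"angular":[0,0,0],"gripper":1},{"translation":[-0.8,-0.6,0],"angular":[0,0,0],"gripper":1},{"translation":[-0.8,-0.6,0],"angular":[0,0,0],"gripper":1},{"translation":[-0.8,-0.6,0],"angular":[0,0,0],"gripper":1},{"translation":[-0.8,-0.6,0],"angular":[0,0,0],"gripper":1},{"translation":[-0.8,-0.6,0],"angular":[0,0,0],"gripper":1}]}}

```text
t: 1.1
tool_pos: [0.3825, 0.3348, 0.2708]
tool_rot: [-0.614, -3.081, 0.001]
contact_force: [1.5, 0.7, 0.4]
opening: 0.0857
grip_force: 0.0
```

{"fn": "drive_tool", "kwargs": {"steps": [{"translation":[-0.8,-0.6,0],"angular":[0,0,0],"gripper":1},{"translation":[-0.8,-0.6,0],"angular":[0,0,0],"gripper":1},{"translation":[-0.8,-0.6,0],"angular":[0,0,0],"gripper":1},{"translation":[-0.8,-0.6,0],"angular":[0,0,0],"gripper":1},{"translation":[-0.8,-0.6,0],"angular":[0,0,0],"gripper":1},{"translation":[-0.8,-0.6,0],"angular":[0,0,-1],"gripper":1},{"translation":[0,0,0],"angular":[0,0,-1],"gripper":1},{"translation":[0,0,0],"angular":[0,0,-1],"gripper":1}]}}

```text
t: 2.1
tool_pos: [0.5042, 0.1287, 0.2706]
tool_rot: [0.044, -3.14, 0.0]
contact_force: [0.2, 0.3, 0.5]
opening: 0.0857
grip_force: 0.0
```

{"fn": "drive_tool", "kwargs": {"steps": [{"translation":[0,0,0],"angular":[0,0,-1],"gripper":1},{"translation":[0,0,0],"angular":[0,0,-1],"gripper":1},{"translation":[0,0,0],"angular":[0,0,-1],"gripper":1},{"translation":[0,0,0],"angular":[0,0,-1],"gripper":1},{"translation":[0,0,0],"angular":[0,0,-1],"gripper":1},{"translation":[0,0,0],"angular":[0,0,-1],"gripper":1},{"translation":[0,0,0],"angular":[0,0,-1],"gripper":1},{"translation":[0,0,0],"angular":[0,0,0],"gripper":1}]}}

```text
t: 3.1
tool_pos: [0.504, 0.1294, 0.2708]
tool_rot: [1.507, -2.756, -0.0]
contact_force: [0.0, 0.6, -1.0]
opening: 0.0851
grip_force: 0.0
```

```bash
python3 - <<'E'
from h import *
o=obs(); print(Ro.from_rotvec(o["tool_rot"]).as_matrix().round(3))
im=ctrl.get_image("wrist"); save(im,"w1"); np.savez("w1.npz",P=cloud(im),c=im["color"])
E
```

```text
{'t': 3.1, 'q': [0.108, -0.221, 1.805, -0.0, 1.558, -2.463], 'tool_pos': [0.504, 0.129, 0.271], 'tool_rot': [1.507, -2.756, -0.0], 'contact_force': [0.03, 0.572, -1.039], 'opening': 0.085, 'grip_force': 0.0}
[[-0.54  -0.842 -0.001]
 [-0.842  0.54  -0.   ]
 [ 0.001  0.001 -1.   ]]
```

View pics/w1.png

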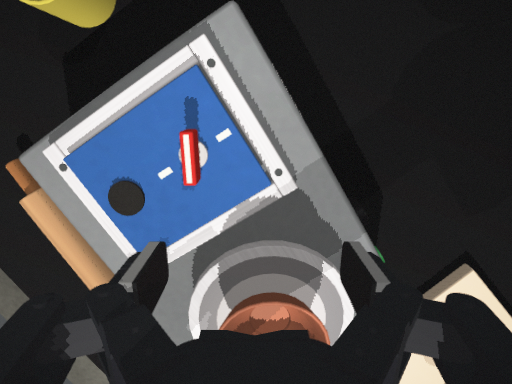

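The wrist view shows the wing at about (189,158) with its slot line, marks at (224,134) and (165,172), and the pad at (126,197). I'll measure these in 3D.

```bash
cat > meas.py <<'E'
from h import *
def meas(P,c,box):
    v0,v1,u0,u1=box
    hsv=cv2.cvtColor(c,cv2.COLOR_RGB2HSV).astype(int); H,S,V=hsv[...,0],hsv[...,1],hsv[...,2]
    roi=np.zeros(H.shape,bool); roi[v0:v1,u0:u1]=1
    red=roi&((H<10)|(H>170))&(S>120)&(V>60)
    zp=np.median(P[roi&(abs(H-112)<15)&(S>120)][:,2]); print("panel z",zp)
    wh=roi&(S<70)&(V>150)
    n,l,st,ce=cv2.connectedComponentsWithStats(wh.astype(np.uint8))
    for i in range(1,n):
        if 20<st[i,4]<1500:
            q=P[l==i]; w,v=np.linalg.eigh(np.cov(q[:,:2].T)); print("white",st[i,4],ce[i].round(1),q.mean(0).round(4),"ang",np.degrees(np.arctan2(v[1,1],v[0,1])).round(1),"sd",np.sqrt(w).round(4))
    t=(red|wh)&(P[...,2]>zp+.02)
    q=P[t]; w,v=np.linalg.eigh(np.cov(q[:,:2].T)); print("wingtop",len(q),q.mean(0).round(4),"ang",np.degrees(np.arctan2(v[1,1],v[0,1])).round(1))
    b=cv2.minAreaRect((q[:,:2]*1000).astype(np.float32)); print(b)
    dk=roi&(V<70)&(abs(P[...,2]-zp-.002)<.006); n,l,st,ce=cv2.connectedComponentsWithStats(dk.astype(np.uint8))
    for i in range(1,n):
        if st[i,4]>150: print("dark",ce[i].round(),P[l==i].mean(0).round(4))
E
python3 - <<'E'
from meas import *
z=np.load("w1.npz"); meas(z["P"],z["c"],(80,230,90,250))
E
```

```text
panel z 0.1341773302268785
white 1495 [122.8 103.1] [5.687e-01 5.000e-04 1.246e-01] ang 176.8 sd [0.0055 0.0243]
white 954 [234.9 102.7] [0.4791 0.0583 0.1246] ang 86.6 sd [0.0048 0.015 ]
white 49 [247.   83.9] [0.4602 0.0494 0.1103] ang 78.4 sd [0.0015 0.0032]
white 115 [223.2 134.7] [0.5034 0.0766 0.1371] ang -174.2 sd [0.002  0.0056]
white 268 [187.2 158.1] [0.5373 0.0756 0.1625] ang 54.4 sd [0.0037 0.0124]
white 165 [202.3 154.1] [0.5296 0.0807 0.1393] ang -143.1 sd [0.0037 0.0072]
white 22 [179.5 154. ] [0.5482 0.0691 0.137 ] ang 52.3 sd [0.0008 0.0032]
white 101 [164.8 172.4] [0.5717 0.0757 0.1346] ang 178.0 sd [0.0019 0.0042]
white 499 [ 99.6 216.9] [0.6643 0.0766 0.1239] ang -173.5 sd [0.0101 0.0205]
white 671 [227.7 217. ] [0.549  0.1495 0.1254] ang -174.3 sd [0.0068 0.0167]
wingtop 744 [0.5348 0.0754 0.1665] ang -141.3
((514.4638671875, 67.69454956054688), (91.51236724853516, 35.86557388305664), 20.134490966796875)
dark [126. 198.] [0.6189 0.0749 0.137 ]
```

{"fn": "drive_tool", "kwargs": {"steps": [{"translation":[0.34,-0.71,0],"angular":[0,0,0],"gripper":1},{"translation":[0.34,-0.71,0],"angular":[0,0,0],"gripper":1},{"translation":[0,0,0.8],"angular":[0,0,0],"gripper":1},{"translation":[0,0,0.7],"angular":[0,0,0],"gripper":1},{"translation":[0,0,0],"angular":[0,0,0],"gripper":1}]}}

```text
t: 3.78
tool_pos: [0.5357, 0.0758, 0.2082]
tool_rot: [1.505, -2.752, -0.005]
contact_force: [-0.7, 0.5, -0.8]
opening: 0.0854
grip_force: 0.0
```

```bash
python3 - <<'E'
from h import *
obs()
im=ctrl.get_image("wrist"); save(im,"w2"); np.savez("w2.npz",P=cloud(im),c=im["color"])
E
```

```text
{'t': 3.775, 'q': [0.003, -0.129, 1.829, 0.0, 1.448, -2.569], 'tool_pos': [0.536, 0.076, 0.208], 'tool_rot': [1.505, -2.752, -0.005], 'contact_force': [-0.725, 0.498, -0.801], 'opening': 0.085, 'grip_force': 0.0}
```

View pics/w2.png

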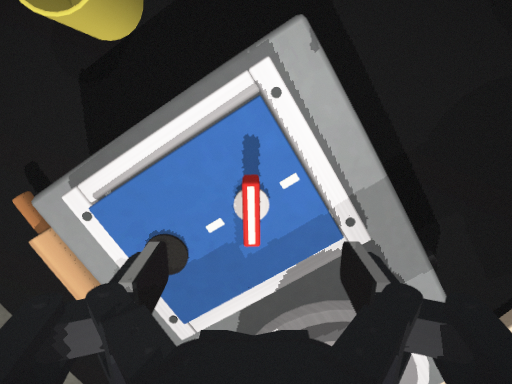

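The wing is vertical in the image at (251,210), centred between the fingers. I'll go down and grip.

{"fn": "drive_tool", "kwargs": {"steps": [{"translation":[0,0,0.6],"angular":[0,0,0],"gripper":0.5},{"translation":[0,0,0.6],"angular":[0,0,0],"gripper":0.5},{"translation":[0,0,0.48],"angular":[0,0,0],"gripper":0.5},{"translation":[0,0,0],"angular":[0,0,0],"gripper":0.5},{"translation":[0,0,0],"angular":[0,0,0],"gripper":0.3}], "force": 30}}

```text
t: 4.45
tool_pos: [0.5383, 0.076, 0.1454]
tool_rot: [-1.509, 2.754, -0.001]
contact_force: [-0.1, -0.2, 0.5]
opening: 0.0265
grip_force: 0.0
```

{"fn": "drive_tool", "kwargs": {"steps": [{"translation":[0,0,0],"angular":[0,0,0],"gripper":0},{"translation":[0,0,0],"angular":[0,0,0],"gripper":0},{"translation":[0,0,0],"angular":[0,0,0],"gripper":0},{"translation":[0,0,0],"angular":[0,0,0],"gripper":0}]}}

```text
t: 4.95
tool_pos: [0.5381, 0.0762, 0.145]
tool_rot: [-1.509, 2.754, -0.001]
contact_force: [-1.2, 2.2, 5.4]
opening: 0.0113
grip_force: 33.2
```

{"fn": "drive_tool", "kwargs": {"steps": [{"translation":[0,0,0],"angular":[0,0,0.5],"gripper":0},{"translation":[0,0,0],"angular":[0,0,1],"gripper":0},{"translation":[0,0,0],"angular":[0,0,1],"gripper":0},{"translation":[0,0,0],"angular":[0,0,1],"gripper":0},{"translation":[0,0,0],"angular":[0,0,1],"gripper":0},{"translation":[0,0,0],"angular":[0,0,1],"gripper":0},{"translation":[0,0,0],"angular":[0,0,1],"gripper":0},{"translation":[0,0,0],"angular":[0,0,0.76],"gripper":0}]}}

```text
t: 5.95
tool_pos: [0.5385, 0.0755, 0.145]
tool_rot: [0.023, 3.139, -0.002]
contact_force: [0.6, -0.2, 4.9]
opening: 0.011
grip_force: 33.3
```

{"fn": "drive_tool", "kwargs": {"steps": [{"translation":[0,0,0],"angular":[0,0,0],"gripper":0},{"translation":[0,0,0],"angular":[0,0,0],"gripper":0}]}}

```text
t: 6.2
tool_pos: [0.5384, 0.0755, 0.1449]
tool_rot: [0.018, 3.139, -0.001]
contact_force: [-0.2, 0.4, 4.5]
opening: 0.0109
grip_force: 33.3
```

```bash
python3 - <<'E'
from h import *
o=obs(); print(Ro.from_rotvec(o["tool_rot"]).as_matrix().round(3), ctrl.get_obs()["wrist_torque"])
E
```

```text
{'t': 6.2, 'q': [0.003, -0.074, 1.886, -0.001, 1.327, -1.556], 'tool_pos': [0.538, 0.075, 0.145], 'tool_rot': [0.018, 3.139, -0.001], 'contact_force': [-0.21, 0.399, 4.458], 'opening': 0.011, 'grip_force': 33.274}
[[-1.     0.012  0.002]
 [ 0.012  1.    -0.001]
 [-0.002 -0.001 -1.   ]] [-0.05648296  0.03404477 -0.01094306]
```

The turn is done, with the tool at -0.7°. I'll release, lift and check.

{"fn": "drive_tool", "kwargs": {"steps": [{"translation":[0,0,0],"angular":[0,0,0],"gripper":0.6},{"translation":[0,0,0],"angular":[0,0,0],"gripper":0.6},{"translation":[0,0,0],"angular":[0,0,0],"gripper":0.6},{"translation":[0,0,-0.8],"angular":[0,0,0],"gripper":0.6},{"translation":[0,0,-0.8],"angular":[0,0,0],"gripper":0.6},{"translation":[0,0,-0.4],"angular":[0,0,0],"gripper":0.6},{"translation":[0,0,0],"angular":[0,0,0],"gripper":0.6}]}}

```text
t: 7.08
tool_pos: [0.5381, 0.0759, 0.2252]
tool_rot: [0.018, 3.139, -0.0]
contact_force: [-0.1, -0.0, 0.2]
opening: 0.051
grip_force: 0.0
```

```bash
python3 - <<'E'
from meas import *
obs()
im=ctrl.get_image("wrist"); save(im,"w3"); P=cloud(im); np.savez("w3.npz",P=P,c=im["color"])
im=ctrl.get_image("top"); P=cloud(im)
a=cv2.resize(im["color"][170:275,175:270],None,fx=5,fy=5,interpolation=cv2.INTER_CUBIC)[...,::-1]
cv2.imwrite("pics/t3.png",a)
E
```

```text
{'t': 7.075, 'q': [0.003, -0.141, 1.81, -0.0, 1.469, -1.556], 'tool_pos': [0.538, 0.076, 0.225], 'tool_rot': [0.018, 3.139, -0.0], 'contact_force': [-0.112, -0.011, 0.233], 'opening': 0.051, 'grip_force': 0.0}
```

View pics/w3.png

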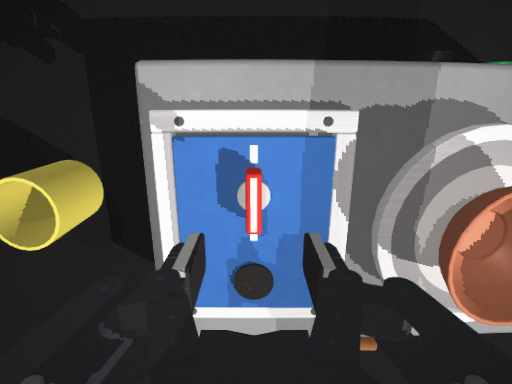

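The slot at column 254 is in line with both marks, also at column 254. Next: shut the fingers, move over the pad and press.

{"fn": "drive_tool", "kwargs": {"steps": [{"translation":[-0.7,0,0],"angular":[0,0,0],"gripper":0},{"translation":[-0.7,0,0],"angular":[0,0,0],"gripper":0},{"translation":[-0.6,0,0],"angular":[0,0,0],"gripper":0},{"translation":[0,0,0.7],"angular":[0,0,0],"gripper":0},{"translation":[0,0,0.7],"angular":[0,0,0],"gripper":0},{"translation":[0,0,0.5],"angular":[0,0,0],"gripper":0},{"translation":[0,0,0],"angular":[0,0,0],"gripper":0},{"translation":[0,0,0],"angular":[0,0,0],"gripper":0}]}}

```text
t: 8.18
tool_pos: [0.618, 0.075, 0.1489]
tool_rot: [0.018, 3.14, -0.0]
contact_force: [0.7, -0.1, -0.1]
opening: 0.0001
grip_force: 0.0
```

{"fn": "drive_tool", "kwargs": {"steps": [{"translation":[0,0,0.1],"angular":[0,0,0],"gripper":0},{"translation":[0,0,0.1],"angular":[0,0,0],"gripper":0},{"translation":[0,0,0.1],"angular":[0,0,0],"gripper":0},{"translation":[0,0,0],"angular":[0,0,0],"gripper":0},{"translation":[0,0,0],"angular":[0,0,0],"gripper":0}]}}

```text
t: 8.8
tool_pos: [0.6177, 0.075, 0.137]
tool_rot: [0.018, 3.141, -0.0]
contact_force: [-2.3, -0.8, 4.6]
opening: 0.0001
grip_force: 2.3
```

Contact is at z = 0.137, as expected. I'll press on in small steps.

{"fn": "drive_tool", "kwargs": {"steps": [{"translation":[0,0,0.08],"angular":[0,0,0],"gripper":0},{"translation":[0,0,0.08],"angular":[0,0,0],"gripper":0},{"translation":[0,0,0.08],"angular":[0,0,0],"gripper":0},{"translation":[0,0,0],"angular":[0,0,0],"gripper":0},{"translation":[0,0,0],"angular":[0,0,0],"gripper":0}]}}

```text
t: 9.43
tool_pos: [0.6178, 0.075, 0.1286]
tool_rot: [0.017, 3.141, -0.0]
contact_force: [-4.7, -0.1, 9.1]
opening: 0.0003
grip_force: 5.2
```

{"fn": "drive_tool", "kwargs": {"steps": [{"translation":[0,0,0.06],"angular":[0,0,0],"gripper":0},{"translation":[0,0,0.04],"angular":[0,0,0],"gripper":0},{"translation":[0,0,0],"angular":[0,0,0],"gripper":0},{"translation":[0,0,0],"angular":[0,0,0],"gripper":0}]}}

```text
t: 9.93
tool_pos: [0.6178, 0.075, 0.1269]
tool_rot: [0.017, 3.141, -0.001]
contact_force: [-10.2, -0.2, 20.1]
opening: 0.0001
grip_force: 9.9
```

At the stop: z = 0.1269 with 20 N, against 12 N of springs. I'll confirm with a picture.

```bash
python3 - <<'E'
from h import *
im=ctrl.get_image("wrist"); save(im,"w4"); P=cloud(im); c=im["color"]
hsv=cv2.cvtColor(c,cv2.COLOR_RGB2HSV).astype(int)
bl=(abs(hsv[...,0]-112)<15)&(hsv[...,1]>120)&(hsv[...,2]>60)&(abs(P[...,2]-.125)<.02)
fr=(hsv[...,1]<50)&(hsv[...,2]>190)&(abs(P[...,2]-.125)<.006)
q=P[bl]; print("panel",np.median(q[:,2]),"frame",np.median(P[fr][:,2]),[np.median(q[abs(q[:,0]-x)<.01][:,2]).round(4) for x in(.5,.54,.58)])
obs()
E
```

```text
panel 0.1241769243061492 frame 0.12418937237772465 [np.float64(0.1242), np.float64(0.1242), np.float64(0.1242)]
{'t': 9.975, 'q': [0.002, 0.13, 1.71, -0.0, 1.302, -1.558], 'tool_pos': [0.618, 0.075, 0.127], 'tool_rot': [0.017, 3.141, -0.001], 'contact_force': [-10.549, -0.53, 19.65], 'opening': -0.0, 'grip_force': 9.895}
```

View pics/w4.png

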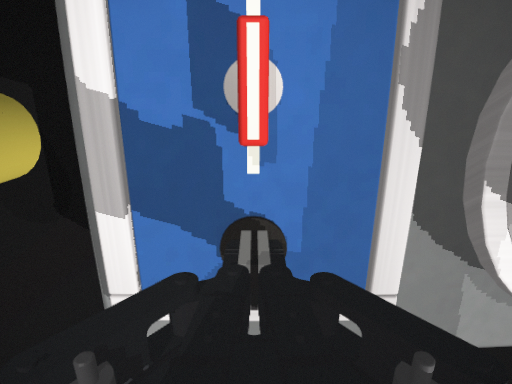

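The panel and frame both measure 124.2 mm. The slot at (253,80) lines up with the marks at (253,8) and (253,160), and the fingers are on the pad at (253,245). I'm handing in while still pressing.

```bash
python3 -c "
from station import ctrl
print(ctrl.finish_job())"
```

```text
the job is handed in; nothing more can be done
None
```

The fastener is lined up with the marks, and the panel is flush (panel and frame both measured at 124.2 mm), held down with about 20 N when I handed the job in at about 10 s; the gripper kept clear of the bowl, mug and rolling pin.

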